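# Dock the sample shuttle and drop its gravity latch

## Task

Dock the sample shuttle in the analyser: lift its latch bar by the ball knob so that the tooth clears the keeper, push the shuttle gently home against its spring seal until you feel the firm stop, and, keeping it pressed home, lower the bar so that it drops fully into the keeper's notch and the shuttle stays latched when you let go. Never shove or drop any part of it hard against the receiver, and leave the other things on the bench where they are.

Things in the scene. Friction and masses are not known exactly. Their poses are not given: they have to be found in the camera images.
- dock: Grey rail bed screwed to the bench, 330 x 170 mm, 12 mm thick, two steel rails. Origin at table height on its middle line, 140 mm from its end at the chamber, 190 mm from its open end. Its +x axis is the direction in which the shuttle slides home, towards the chamber; z is up. Fixed.
- chamber: White instrument housing with a red top, 215 x 265 mm, 180 mm high, fixed at the end of the rail bed. Origin at table height on the dock's middle line, 120 mm along dock +x from the dock's origin; axes parallel to the dock's; its front wall lies at its x = 0.023. A dark steel receiver head, 66 mm wide, stands about 81 mm (+-14) out of that wall.
- stop_nominal (a point): Nominal middle of the upper front edge of the receiver head, a steel block 47 mm high whose upright face is the shuttle's firm stop; a rubber spring seal (24 mm round) stands 10 mm out of that face. Head, seal, keeper and notch are together set up to 14 mm either way along the slide, differently on each unit. This setting is NOT in any listed pose: it must be felt (or seen).
- keeper_nominal (a point): Nominal middle of the keeper's top, 66 mm above the table (true place up to 14 mm off along the slide, with the head). The keeper is a step on the head, 40 mm wide, 27 mm long along the slide, with upright faces; behind it (dock +x) lies the notch, 16 mm long, 30 mm wide, walled all round.
- shuttle (a joint): Travel (m) along dock +x of the aluminium shuttle, 110 x 130 mm; friction 1.5 N plus 100 N per m/s. Starts at 0 to 0.03. All +-0.014 by the head's setting: bar down, its tooth butts on the keeper at 0.063; seal touched at 0.092, its push grows from 3 to 8 N at the firm stop, 0.102; the tooth can fall into the notch from 0.100 on, the last 2 mm. Let go undropped, the seal pushes it back.
- latch_bar (a joint): Angle (rad, 0 to 0.9) of the steel latch bar, 14 mm wide, 12 mm high, about 0.32 kg, hinged on the shuttle. 0 = level: resting on the shuttle, or fully in the notch. Grows as its free end (towards dock +x) lifts; falls by its own weight. The tooth clears the keeper above 0.12, lies on top of it at 0.11; 0.22 clears it well.
- hinge (a point): On the bar's hinge axis, which is level, across the slide (dock y), 75 mm above the table and, at shuttle travel q, at x = q - 0.140 in the dock's frame, y = 0. Upright cheeks beside it reach 84 mm above the table; the rest of the shuttle stays below 80 mm.
- tooth (a point): Middle of the underside of the tooth that points down from the bar's free end: 10 mm long along the slide, 130 to 140 mm from the hinge axis, its underside 24 mm below the axis when the bar is level.
- knob (a point): Centre of the black ball knob, 30 mm diameter, on a 10 mm stalk on the latch bar: 90 mm from the hinge axis along the bar and 37 mm above it, so 112 mm above the table with the bar down. Can be gripped from above with the fingers closing across the slide (along dock y); the bar turns in the grip. But for the stalk, 28 mm below the centre are free.
- beaker: Empty glass beaker, 60 mm wide, 75 mm high; bystander. Origin at the centre of its underside.
- wash_bottle: White plastic bottle, 60 mm wide, 150 mm high; bystander. Origin at the centre of its underside.
- petri_dish: Clear dish, 60 mm wide, 14 mm high; bystander. Origin at the centre of its underside.
- reagent_jar: Amber jar with black cap, 52 mm wide, 70 mm high; bystander. Origin at the centre of its underside.
- spatula: Steel spatula lying flat, 170 mm long; bystander. Origin near its middle.
- mouse: Black computer mouse, 100 x 58 x 32 mm; bystander. Origin at the centre of its underside.
- marker: Grey marker pen, 120 mm long, 14 mm thick; bystander. Origin at the centre of its underside.

How it is judged:
On the way, in this order (a step that is already met when the one before it is completed fails the run):
1. the latch bar is lifted above the keeper (angle over 0.125) while the shuttle is still short of it (value of joint latch_bar above 0.125 rad and value of joint shuttle below 0.07 m), for 0.1 s.
2. the shuttle has passed under the raised bar: the tooth is past the keeper's front (travel over 0.080) (value of joint shuttle above 0.08 m), for 0.1 s.
At the end, for the whole second after the job is handed in: The shuttle is home (travel over 0.082) with the latch bar down in the notch (angle below 0.03 rad), both at rest without being held (value of joint shuttle above 0.082 m and value of joint latch_bar below 0.03 rad and velocity of joint shuttle between -0.005 and 0.005 m/s and velocity of joint latch_bar between -0.05 and 0.05 rad/s); the robot touches nothing.
It fails at once if the shuttle, bar or tooth presses on the receiver head with more than 25 N (contact force between dock and chamber above 25 N).
It fails at once if a bystander is moved by more than 30 mm (distance of any of beaker, wash_bottle, petri_dish, reagent_jar, spatula, mouse, marker from where it was at the start of the episode above 0.03 m).
It fails at once if a standing bystander is tipped (angle between any of beaker, wash_bottle, reagent_jar's own z axis and vertical above 0.5 rad).
It also fails if it takes over 45 s, if anything falls off the work surface, if the arm or the gripper's body presses on something with over 40 N, if the wrist force passes 120 N, or if a joint passes its speed limit or range.

## Robot

A 6-joint arm with a two-finger parallel gripper is mounted at the origin on the work surface. World frame = base frame: x ahead of the robot, y to its left, z up, the work surface at z = 0. Lengths are in m, angles in rad, forces in N, time in s.
With the tool pointing down it reaches from about 0.3 to 0.775 m from the base axis. Payload 14.6 kg.
Tool frame: the origin (TCP) lies at the very end of the fingers, on their centre line; the grasp point (between the pads) lies 19 mm behind it; z points along the fingers, x is the direction in which the jaws open and shut, and the axes are right-handed (so a half turn about z gives the same grasp; the last joint's range is limited). The gripper opens to 94 mm and grips with 3 to 60 N. Pads are 16 mm wide; open, the fingers measure 119 mm over their backs; the gripper's body (75 mm by 177 mm) begins 78 mm behind the grasp point.
Start: joints at [-1.206, 0.3, 1.521, -0, 1.321, -0.067], TCP at [0.23, -0.5, 0.205] pointing down, gripper open.
Joint ranges: [-3.03, 3.03], [-0.79, 2.21], [0.23, 2.52], [-1.04, 4.18], [0, 3.07], [-2.55, 2.55]. Speed limits (rad/s): [2.22, 2.22, 2.57, 3.14, 3.14, 3.14].

## Interface

Orientations are given as [roll, pitch, yaw] about the fixed x, y, z axes, in that order (R = Rz(yaw) Ry(pitch) Rx(roll)).
In Python, from station import ctrl gives the robot as it stands.
- The arm moves only by the shell command python3 -m inch 'ROWS' [FORCE]. ROWS is JSON, one flat list of numbers, 7 for each row, row after row: the shift along the tool's x, y, z in cm, then the turn, a rotation vector about the tool's x, y, z in rad, then the opening, from 0 (shut) to 1 (fully open). In form: [tx, ty, tz, wx, wy, wz, claw, tx, ty, tz, wx, wy, wz, claw, ...]. A call has 1 to 20 rows; each row shifts and turns the commanded pose from where the row before left it, along the tool's axes as they then stand; what a row does not reach is not made up. A row lasts 1/8 s, in which the tool goes at most 62.5 mm and 10.7 degrees, less where a joint would pass 70% of its speed; a pose out of reach is approached as far as the arm can. A call is refused whole if a number of a shift passes 6.25 or a number of a turn 0.188, either way. A call with a gripper value outside its range is refused whole. The fingers move at their own pace and stop on an object; FORCE is the grip in N (left out, the last holds). Time passes only in rows, so rows that do not move let the fingers close. It gives the time, the measured TCP pose, the force and the opening at its end, in the units of the state.
- ctrl.get_obs(): the state, without advancing time (a new reading comes with each control period).
- ctrl.camera(name): name is "scene" or "top"; returns (picture, depth): 480x640x3 uint8, red, green, blue; 480x640 float32, m along the optical axis (not along the pixel's ray), 0 where there is no reading.
- ctrl.camera_params(name): a dict with "vertical_fov" (degrees; the focal length in pixels is half the picture's height over the tangent of half this angle, whatever the lens; pixels are square), "cx", "cy" (the principal point, pixels), "camera_from_world" (4x4, takes a point from world to camera coordinates). Camera axes: x right, y down, z forward; pixel columns grow to the right and rows downward; lengths in m; the calibration is good to about 2 mm. A picture is of the moment at which its call begins. camera_params takes no time and is no camera call.
- ctrl.hand_in(): hands the job in, once; it reports no verdict.
Trained networks look in the newest picture that a camera, given by its name, has taken for a name from the list of things; names that differ only in an ending like _2 or _b are one class to them, and where a whole thing is asked for, a point or a joint stands for the part that bears it (a point fixed in the world has none). Each returns a list of dicts, best first, with "score" (0 to 1); they miss things now and then, are a little off and sometimes report something else, mostly with a low value. They report only what shows in the picture. A call takes as long as a camera call.
- ctrl.spot_in(camera, label): "bbox" ([centre column, centre row, width, height] in pixels, round what is visible of it).
- ctrl.place_of(camera, label): "centre" ([column, row] in pixels: a listed point, or the origin of a listed thing).
The state is a dict: "time_s": time; "qpos": joint angles; "joint_vel": joint speeds; "tau": joint torques, N m; "ee_pos": TCP position; "eef_rot": TCP orientation; "force": force on the tool from outside, world axes, zero at the start; "moment": the same for the moment, N m; "grip_width": finger opening in m.
Only numpy, scipy, OpenCV 4.12 (cv2) and the standard library are available. Lean on these libraries where they do the work, as an engineer would, in place of code of your own. Each camera call takes 0.05 s, during which the arm holds its last target. There are 200 camera calls.

## Working session

There is one attempt and no reset: what is moved stays moved. The work goes in short steps, Python scripts to look and compute and a shell command to move; the robot and the scene stay as the last step left them, time stands still between calls to the robot, and variables do not carry over. Pictures are saved under pics/ and viewed, about 8 in all and at most 12, crops included, and the job is handed in when it is done.

```bash
mkdir -p pics; ls
cat > h.py <<'E'
import numpy as np, cv2
from station import ctrl
def cam(n,save=None):
    im,d=ctrl.camera(n)
    if save: cv2.imwrite('pics/'+save,im[:,:,::-1])
    return im,d
def ray(n,px,z=None,depth=None):
    p=ctrl.camera_params(n); f=240/np.tan(np.radians(p['vertical_fov'])/2)
    T=np.linalg.inv(np.array(p['camera_from_world']))
    r=np.array([(px[0]-p['cx'])/f,(px[1]-p['cy'])/f,1.])
    o=T[:3,3]; v=T[:3,:3]@r
    return o+v*(depth if depth is not None else (z-o[2])/v[2])
E
python3 - <<'E'
from h import *
for n in('top','scene'):
    im,d=cam(n,n+'0.png'); p=ctrl.camera_params(n); print(n,p)
    for l in('knob','hinge','stop_nominal','keeper_nominal','dock','chamber','tooth'):
        for r in ctrl.place_of(n,l)[:2]:
            c=r['centre']; z=dict(knob=.112,hinge=.075,stop_nominal=.047,keeper_nominal=.066,dock=0,chamber=0,tooth=.051)[l]
            print(l,round(r['score'],2),np.round(c,1),ray(n,c,z=z).round(4))
print(ctrl.get_obs())
E
```

```text
pics
top {'vertical_fov': 56.05683932251076, 'cx': 324.8686318332685, 'cy': 245.13473751409867, 'camera_from_world': array([[-0.02476637, -0.99960141,  0.0135514 ,  0.14880536],
       [-0.99413286,  0.02319862, -0.10564888,  0.50963923],
       [ 0.1052924 , -0.01608843, -0.99431116,  0.94121891],
       [ 0.        ,  0.        ,  0.        ,  1.        ]])}
knob 0.61 [361.3 234.7] [0.5229 0.066  0.112 ]
hinge 0.89 [316.5 241.3] [0.5161 0.1542 0.075 ]
keeper_nominal 0.88 [415.8 228.7] [ 0.5386 -0.0519  0.066 ]
dock 0.76 [372.6 233.5] [0.5392 0.0299 0.    ]
chamber 0.68 [429.8 229.5] [ 0.5453 -0.0975 -0.    ]
tooth 0.65 [383.8 233.9] [0.5312 0.0127 0.051 ]
scene {'vertical_fov': 54.26742879893703, 'cx': 322.6915955471146, 'cy': 236.29741490357293, 'camera_from_world': array([[-0.50367417,  0.86374935,  0.01579198,  0.15542782],
       [ 0.5516686 ,  0.33565189, -0.76354408, -0.26896069],
       [-0.66481131, -0.37586549, -0.64556259,  1.31104631],
       [ 0.        ,  0.        ,  0.        ,  1.        ]])}
knob 0.92 [299.7 211.9] [0.5177 0.0705 0.112 ]
hinge 0.78 [338.8 241.2] [0
[... 345 characters left out ...]
tooth 0.91 [275.4 233.8] [0.5346 0.0241 0.051 ]
{'time_s': 0.8, 'qpos': array([-1.20560639e+00,  2.99895316e-01,  1.52100309e+00, -8.13089932e-06,
        1.32068474e+00, -6.65751597e-02]), 'joint_vel': array([-0.0010097 , -0.00044533, -0.00085159,  0.00038473,  0.00078156,
        0.00038251]), 'tau': array([ 1.64391593e-03, -5.31631172e+01, -3.52906466e+01,  7.09517696e-02,
        2.12860631e-02, -1.86653892e-05]), 'ee_pos': array([ 0.2301663 , -0.4995155 ,  0.20544684]), 'eef_rot': array([ 3.14158416e+00, -8.96482425e-06, -1.13902922e+00]), 'force': array([-1.05926554,  0.32460898,  0.33079557]), 'moment': array([ 0.00709756,  0.02474524, -0.00539583]), 'grip_width': 0.09421463972375871}
```

View pics/top0.png

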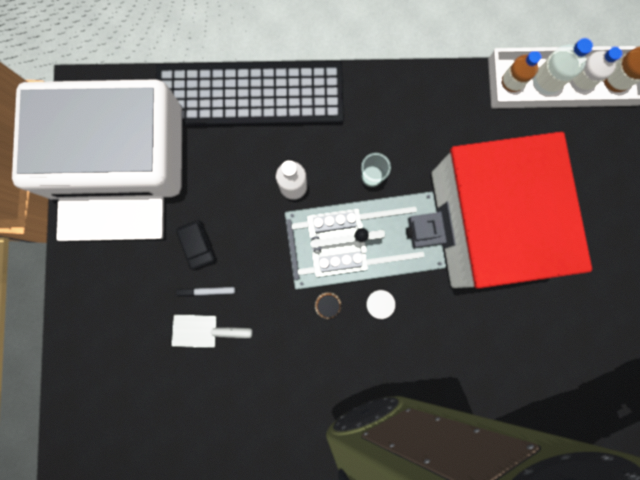

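View pics/scene0.png

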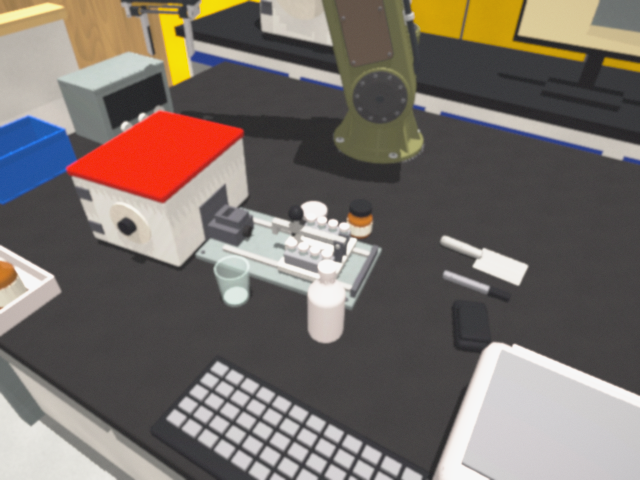

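The top view shows the dock slide axis running to the right (towards world −y), with the knob near (361,235) and the receiver head near (428,229). The scene view agrees, with the knob at (297,213) and nothing blocking it. Next I'll refine the yaw, knob and head positions from depth.

```bash
cat >> h.py <<'E'
def cloud(n,d):
    p=ctrl.camera_params(n); f=240/np.tan(np.radians(p['vertical_fov'])/2)
    T=np.linalg.inv(np.array(p['camera_from_world'])); v,u=np.mgrid[:480,:640]
    P=np.stack([(u-p['cx'])/f*d,(v-p['cy'])/f*d,d],-1)@T[:3,:3].T+T[:3,3]
    P[d==0]=np.nan; return P
E
python3 - <<'E'
from h import *
for n in('top','scene'):
    im,d=cam(n); P=cloud(n,d); x,y,z=P[...,0],P[...,1],P[...,2]
    roi=(abs(x-.53)<.14)&(abs(y-.05)<.25)
    bed=roi&(z>.005)&(z<.02)&(im.mean(-1)>90)
    k,l,s,c=cv2.connectedComponentsWithStats(bed.astype(np.uint8)); i=1+s[1:,4].argmax()
    r=cv2.minAreaRect(P[l==i][:,:2].astype(np.float32)); print(n,'bed',r, cv2.boxPoints(r).round(3).tolist())
    red=(im[...,0]>170)&(im[...,1]<60)&(z>.15)&(x>.3)&(x<.8); print('red',cv2.minAreaRect(P[red][:,:2].astype(np.float32)),np.median(z[red]))
    kn=(np.hypot(x-.52,y-.068)<.03)&(z>.1)&(im.mean(-1)<90)
    print('knob',kn.sum(),P[kn].mean(0).round(4),P[kn].min(0).round(4),P[kn].max(0).round(4))
    for lo,hi in((.04,.05),(.06,.072)):
        h=(abs(x-.535)<.045)&(y<-.01)&(y>-.11)&(z>lo)&(z<hi)&(im.mean(-1)<110)
        print('head',lo,h.sum(),P[h].mean(0).round(4),P[h].min(0).round(4),P[h].max(0).round(4))
E
```

```text
top bed ((0.5246559381484985, 0.049786873161792755), (0.17027240991592407, 0.33069202303886414), 6.761041164398193) [[0.42100000381469727, 0.20399999618530273], [0.46000000834465027, -0.12399999797344208], [0.6290000081062317, -0.10400000214576721], [0.5899999737739563, 0.2240000069141388]]
red ((0.557685136795044, -0.22122277319431305), (0.26407310366630554, 0.21501250565052032), 6.761033058166504) 0.18031541887426528
knob 145 [0.5209 0.0669 0.123 ] [0.5096 0.0552 0.1123] [0.5334 0.0793 0.128 ]
head 0.04 191 [ 0.5285 -0.0668  0.0457] [ 0.5043 -0.1093  0.0401] [ 0.5799 -0.0366  0.0499]
head 0.06 138 [ 0.5356 -0.0756  0.0654] [ 0.5168 -0.1097  0.0601] [ 0.5793 -0.0464  0.0702]
scene bed ((0.5582214593887329, -0.0011856704950332642), (0.14983059465885162, 0.2566169202327728), 12.138562202453613) [[0.4580000042915344, 0.10899999737739563], [0.5120000243186951, -0.1420000046491623], [0.6579999923706055, -0.11100000143051147], [0.6039999723434448, 0.14000000059604645]]
red ((0.561094343662262, -0.21779710054397583), (0.26686182618141174, 0.21377801895141602), 6.646533966064453) 0.18201570912295087
knob 188 [0.5337 0.071  0.1199] [0.5194 0.0557 0.1045] [0.5425 0.0829 0.1302]
head 0.04 187 [ 0.5574 -0.0589  0.0447] [ 0.5126 -0.1082  0.04  ] [ 0.58   -0.0363  0.05  ]
head 0.06 153 [ 0.5529 -0.0735  0.0642] [ 0.525  -0.1097  0.0601] [ 0.5789 -0.0449  0.0701]
```

```bash
python3 -m inch '[0,0,-5,0,0,0,1, 0,0,-5,0,0,0,1, -3.02,-3.86,0,0,0,0,1, -3.02,-3.86,0,0,0,0,1, -3.02,-3.86,0,0,0,0,1, -3.02,-3.86,0,0,0,0,1, -3.02,-3.86,0,0,0,0,1, -3.02,-3.86,0,0,0,0,1, -3.02,-3.86,0,0,0,0,1, -3.02,-3.86,0,0,0,0,1, -3.02,-3.86,0,0,0,0,1, -3.02,-3.86,0,0,0,0,1, -3.02,-3.86,0,0,0,0,1, -3.02,-3.86,0,0,0,0,1, -3.02,-3.86,0,0,0,0,1, 0,0,0,0,0,0,1]' 8
python3 -m inch '[0,0,0,0,0,-0.18,1, 0,0,0,0,0,-0.18,1, 0,0,0,0,0,-0.18,1, 0,0,0,0,0,-0.18,1, 0,0,0,0,0,-0.18,1, 0,0,0,0,0,-0.18,1, 0,0,0,0,0,-0.177,1, 0,0,0,0,0,0,1]'
```

```text
time_s: 2.9
ee_pos: [0.5221, 0.0693, 0.3048]
eef_rot: [3.141, 0.001, -1.136]
force: [-0.4, -0.4, -0.1]
grip_width: 0.0942
time_s: 3.9
ee_pos: [0.5214, 0.0664, 0.3056]
eef_rot: [3.141, -0.0, 0.116]
force: [0.1, 0.4, -0.2]
grip_width: 0.0942
```

```bash
python3 -m inch '[0,0,4.5,0,0,0,1, 0,0,4.5,0,0,0,1, 0,0,4.5,0,0,0,1, 0,0,4,0,0,0,1, 0,0,2,0,0,0,1, 0,0,1,0,0,0,1, 0,0,0.7,0,0,0,1, 0,0,0,0,0,0,1]' 30
python3 - <<'E'
from h import *
im,_=cam('scene'); cv2.imwrite('pics/pre.png',cv2.resize(im[130:310,190:430,::-1],(800,600)))
im,_=cam('top'); cv2.imwrite('pics/pretop.png',cv2.resize(im[160:310,270:470,::-1],(800,600)))
E
```

```text
time_s: 4.9
ee_pos: [0.5217, 0.067, 0.0937]
eef_rot: [3.142, -0.0, 0.117]
force: [-0.8, -0.8, 0.7]
grip_width: 0.094
```

View pics/pre.png

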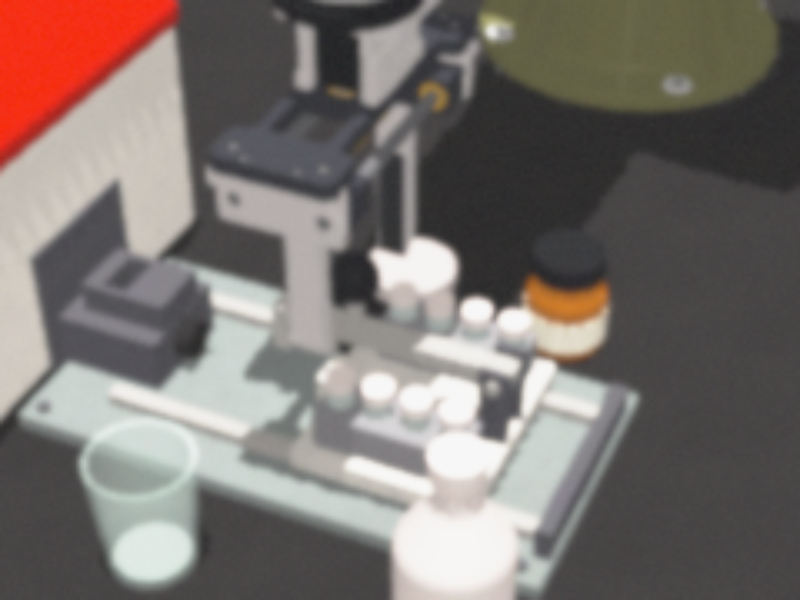

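The crop shows the fingers straddling the bar, with the black knob partly visible behind the near finger at about (355,275). I'll close the gripper.

```bash
python3 -m inch '[0,0,0,0,0,0,0.6, 0,0,0,0,0,0,0.4, 0,0,0,0,0,0,0, 0,0,0,0,0,0,0, 0,0,0,0,0,0,0, 0,0,0,0,0,0,0]' 30
```

```text
time_s: 5.75
ee_pos: [0.5216, 0.0671, 0.0934]
eef_rot: [3.142, 0.0, 0.118]
force: [-0.2, 0.7, -0.3]
grip_width: 0.0375
```

```bash
python3 -m inch '[0,0,0,0,0,0,0, 0,0,0,0,0,0,0, 0,0,0,0,0,0,0]' 30
```

```text
time_s: 6.12
ee_pos: [0.5247, 0.0675, 0.0947]
eef_rot: [3.142, -0.008, 0.118]
force: [20.1, 3.2, -3.9]
grip_width: 0.0287
```

```bash
python3 -m inch '[0.15,0,0,0,0,0,0, 0.15,0,0,0,0,0,0, 0,0,0,0,0,0,0]' 40
```

```text
time_s: 6.5
ee_pos: [0.525, 0.0673, 0.0935]
eef_rot: [3.141, -0.001, 0.118]
force: [6.6, -1.2, -2.7]
grip_width: 0.0285
```

```bash
python3 -m inch '[0.1,-0.15,-0.35,0,0,0,0, 0,-0.17,-0.35,0,0,0,0, 0,-0.18,-0.35,0,0,0,0, 0,-0.2,-0.35,0,0,0,0, 0,-0.21,-0.35,0,0,0,0, 0,-0.22,-0.35,0,0,0,0, 0,0,0,0,0,0,0, 0,0,0,0,0,0,0]'
python3 - <<'E'
from h import *
im,_=cam('scene'); cv2.imwrite('pics/lift.png',cv2.resize(im[130:310,190:430,::-1],(800,600)))
E
```

```text
time_s: 7.5
ee_pos: [0.5238, 0.0789, 0.1144]
eef_rot: [-3.141, 0.001, 0.118]
force: [-5.3, 1.1, -6.5]
grip_width: 0.0289
```

View pics/lift.png

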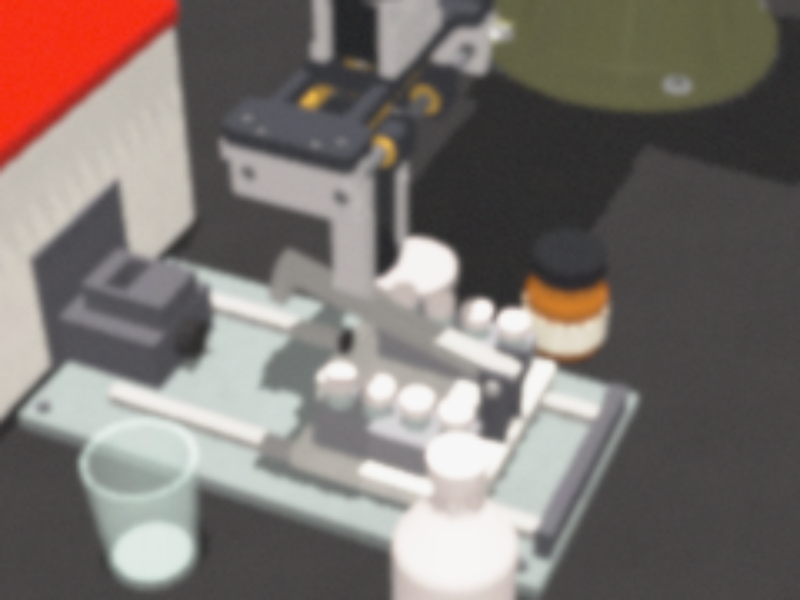

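The bar is clearly raised, with its tooth at about (285,265) and still well short of the keeper at about (205,300). I'll slide it most of the way, stopping short of the earliest possible firm stop.

```bash
python3 -m inch '[-0.05,0.3,0,0,0,0,0, 0,0.7,0,0,0,0,0, 0,0.7,0,0,0,0,0, 0,0.7,0,0,0,0,0, 0,0.7,0,0,0,0,0, 0,0.7,0,0,0,0,0, 0,0.7,0,0,0,0,0, 0,0.7,0,0,0,0,0, 0,0.7,0,0,0,0,0, 0,0.5,0,0,0,0,0, 0,0.3,0,0,0,0,0, 0,0.2,0,0,0,0,0, 0,0,0,0,0,0,0, 0,0,0,0,0,0,0]'
```

```text
time_s: 9.3
ee_pos: [0.532, 0.0099, 0.1147]
eef_rot: [3.141, -0.0, 0.118]
force: [-2.1, -1.0, -5.0]
grip_width: 0.0281
```

```bash
python3 -m inch '[0,0.15,0,0,0,0,0, 0,0.15,0,0,0,0,0, 0,0.1,0,0,0,0,0, 0,0,0,0,0,0,0]'
python3 -m inch '[0,0.1,0,0,0,0,0, 0,0.1,0,0,0,0,0, 0,0.1,0,0,0,0,0, 0,0,0,0,0,0,0]'
```

```text
time_s: 9.8
ee_pos: [0.5324, 0.0061, 0.1145]
eef_rot: [3.141, 0.0, 0.118]
force: [-1.9, 1.6, -6.5]
grip_width: 0.0283
time_s: 10.3
ee_pos: [0.5327, 0.0031, 0.1145]
eef_rot: [3.141, -0.0, 0.118]
force: [-1.5, 1.2, -5.6]
grip_width: 0.0285
```

```bash
python3 -m inch '[0,0.1,0,0,0,0,0, 0,0.1,0,0,0,0,0, 0,0.1,0,0,0,0,0, 0,0,0,0,0,0,0]'
```

```text
time_s: 10.8
ee_pos: [0.5331, 0.0001, 0.1145]
eef_rot: [3.141, -0.0, 0.118]
force: [-2.6, 0.1, -6.0]
grip_width: 0.0279
```

```bash
python3 -m inch '[0,0.1,0,0,0,0,0, 0,0.1,0,0,0,0,0, 0,0,0,0,0,0,0]'
```

```text
time_s: 11.18
ee_pos: [0.5333, -0.0019, 0.1145]
eef_rot: [3.141, -0.0, 0.118]
force: [-2.1, 1.1, -6.2]
grip_width: 0.0282
```

```bash
python3 -m inch '[0,0.1,0,0,0,0,0, 0,0.1,0,0,0,0,0, 0,0.1,0,0,0,0,0, 0,0,0,0,0,0,0]'
```

```text
time_s: 11.68
ee_pos: [0.5337, -0.0049, 0.1145]
eef_rot: [3.141, -0.0, 0.118]
force: [-2.3, 0.3, -5.8]
grip_width: 0.0284
```

```bash
python3 -m inch '[0,0.1,0,0,0,0,0, 0,0.1,0,0,0,0,0, 0,0,0,0,0,0,0]'
```

```text
time_s: 12.05
ee_pos: [0.5339, -0.0068, 0.1145]
eef_rot: [3.141, -0.0, 0.118]
force: [-1.2, 0.8, -6.1]
grip_width: 0.0284
```

```bash
python3 -m inch '[0,0.1,0,0,0,0,0, 0,0.1,0,0,0,0,0, 0,0,0,0,0,0,0]'
```

```text
time_s: 12.42
ee_pos: [0.5341, -0.0088, 0.1145]
eef_rot: [3.141, -0.0, 0.118]
force: [-1.9, 0.8, -5.5]
grip_width: 0.0287
```

```bash
python3 -m inch '[0,0.1,0,0,0,0,0, 0,0.1,0,0,0,0,0, 0,0,0,0,0,0,0]'
```

```text
time_s: 12.8
ee_pos: [0.5344, -0.0108, 0.1145]
eef_rot: [3.141, -0.0, 0.118]
force: [-1.5, 1.5, -6.2]
grip_width: 0.0286
```

```bash
python3 -m inch '[0,0.1,0,0,0,0,0, 0,0.1,0,0,0,0,0, 0,0,0,0,0,0,0]'
```

```text
time_s: 13.18
ee_pos: [0.5346, -0.0128, 0.1145]
eef_rot: [3.141, -0.0, 0.118]
force: [-1.2, 0.8, -5.9]
grip_width: 0.0285
```

```bash
python3 -m inch '[0,0.1,0,0,0,0,0, 0,0.1,0,0,0,0,0, 0,0,0,0,0,0,0]'
```

```text
time_s: 13.55
ee_pos: [0.5348, -0.0148, 0.1145]
eef_rot: [3.141, 0.0, 0.118]
force: [-1.1, 1.5, -5.7]
grip_width: 0.0285
```

Run:
```python
from h import *
im,_=cam('scene'); cv2.imwrite('pics/push.png',cv2.resize(im[130:310,190:430,::-1],(800,600)))
```

```text
(no output)
```

View pics/push.png

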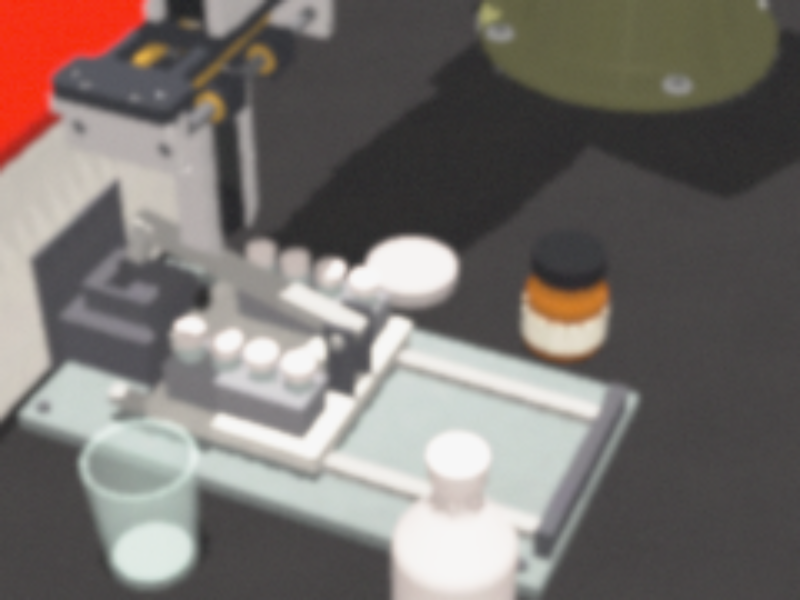

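The shuttle has followed the knob. The tooth, at about (145,235), hangs above the notch area and the shuttle is close to the head at (180,310). I'll continue slowly.

```bash
python3 -m inch '[0,0.1,0,0,0,0,0, 0,0.1,0,0,0,0,0, 0,0,0,0,0,0,0]'
```

```text
time_s: 13.98
ee_pos: [0.535, -0.0166, 0.1144]
eef_rot: [-3.141, 0.0, 0.118]
force: [-1.1, 3.0, -6.9]
grip_width: 0.0284
```

```bash
python3 -m inch '[0,0.1,0,0,0,0,0, 0,0.1,0,0,0,0,0, 0,0,0,0,0,0,0]'
```

```text
time_s: 14.35
ee_pos: [0.5352, -0.0184, 0.1143]
eef_rot: [-3.141, 0.0, 0.118]
force: [-1.3, 5.9, -7.9]
grip_width: 0.0284
```

```bash
python3 -m inch '[0,0.1,0,0,0,0,0, 0,0,0,0,0,0,0]'
```

```text
time_s: 14.6
ee_pos: [0.5353, -0.0193, 0.1142]
eef_rot: [-3.141, 0.0, 0.118]
force: [-0.7, 5.4, -9.0]
grip_width: 0.0283
```

```bash
python3 -m inch '[0,0.1,0,0,0,0,0, 0,0.1,0,0,0,0,0, 0,0,0,0,0,0,0]'
```

```text
time_s: 14.98
ee_pos: [0.5355, -0.0212, 0.1142]
eef_rot: [-3.141, 0.0, 0.118]
force: [0.3, 6.3, -9.2]
grip_width: 0.0284
```

```bash
python3 -m inch '[0,0.1,0,0,0,0,0, 0,0.1,0,0,0,0,0, 0,0,0,0,0,0,0]'
```

```text
time_s: 15.35
ee_pos: [0.5358, -0.023, 0.1141]
eef_rot: [-3.141, 0.0, 0.118]
force: [1.4, 7.0, -10.0]
grip_width: 0.0285
```

```bash
python3 -m inch '[0,0.1,0,0,0,0,0, 0,0,0,0,0,0,0]'
```

```text
time_s: 15.6
ee_pos: [0.5358, -0.0239, 0.114]
eef_rot: [-3.14, 0.001, 0.118]
force: [0.5, 7.9, -10.0]
grip_width: 0.0282
```

```bash
python3 -m inch '[0,0.1,0,0,0,0,0, 0,0,0,0,0,0,0]'
```

```text
time_s: 15.85
ee_pos: [0.5359, -0.0248, 0.114]
eef_rot: [-3.14, 0.0, 0.118]
force: [0.6, 8.3, -11.7]
grip_width: 0.0281
```

```bash
python3 -m inch '[0,0.05,0,0,0,0,0, 0,0,0,0,0,0,0]'
```

```text
time_s: 16.1
ee_pos: [0.536, -0.0253, 0.1139]
eef_rot: [-3.14, 0.001, 0.118]
force: [-0.2, 8.8, -11.3]
grip_width: 0.0284
```

```bash
python3 -m inch '[0,0.05,0,0,0,0,0, 0,0,0,0,0,0,0]'
```

```text
time_s: 16.35
ee_pos: [0.5361, -0.0258, 0.114]
eef_rot: [-3.14, 0.0, 0.118]
force: [0.6, 8.7, -11.9]
grip_width: 0.0285
```

```bash
python3 -m inch '[0,0.05,0,0,0,0,0, 0,0,0,0,0,0,0]'
```

```text
time_s: 16.6
ee_pos: [0.5361, -0.0262, 0.1139]
eef_rot: [-3.14, 0.001, 0.118]
force: [0.3, 9.8, -11.7]
grip_width: 0.0284
```

```bash
python3 -m inch '[0,0.05,0,0,0,0,0, 0,0,0,0,0,0,0]'
```

```text
time_s: 16.85
ee_pos: [0.5362, -0.0267, 0.1139]
eef_rot: [-3.14, 0.001, 0.118]
force: [0.8, 9.2, -11.2]
grip_width: 0.0281
```

```bash
python3 -m inch '[0,0.05,0,0,0,0,0, 0,0,0,0,0,0,0]'
```

```text
time_s: 17.1
ee_pos: [0.5362, -0.027, 0.1138]
eef_rot: [-3.14, 0.001, 0.118]
force: [0.5, 10.6, -12.8]
grip_width: 0.0285
```

```bash
python3 -m inch '[0,0.05,0,0,0,0,0, 0,0,0,0,0,0,0]'
```

```text
time_s: 17.35
ee_pos: [0.5362, -0.0272, 0.1137]
eef_rot: [-3.139, 0.001, 0.118]
force: [0.9, 12.1, -14.3]
grip_width: 0.0283
```

```bash
python3 -m inch '[0,0.11,0.16,0,0,0,0, 0,0.11,0.16,0,0,0,0, 0,0.1,0.15,0,0,0,0, 0,0,0,0,0,0,0]'
```

```text
time_s: 17.85
ee_pos: [0.5366, -0.0303, 0.109]
eef_rot: [-3.139, 0.001, 0.118]
force: [1.2, 13.6, -11.3]
grip_width: 0.0288
```

```bash
python3 -m inch '[0,0.09,0.17,0,0,0,0, 0,0.1,0.17,0,0,0,0, 0,0.1,0.16,0,0,0,0, 0,0,0,0,0,0,0]'
```

```text
time_s: 18.35
ee_pos: [0.5369, -0.0331, 0.1042]
eef_rot: [-3.139, 0.001, 0.118]
force: [-0.1, 14.6, -10.1]
grip_width: 0.028
```

```bash
python3 -m inch '[0,0.08,0.17,0,0,0,0, 0,0.09,0.17,0,0,0,0, 0,0.08,0.17,0,0,0,0, 0,0,0,0,0,0,0]'
```

```text
time_s: 18.85
ee_pos: [0.5374, -0.0364, 0.0996]
eef_rot: [-3.14, 0.0, 0.118]
force: [-1.3, 7.4, -4.9]
grip_width: 0.0285
```

```bash
python3 -m inch '[0,0.06,0,0,0,0,0, 0,0,0,0,0,0,0]'
```

```text
time_s: 19.1
ee_pos: [0.5374, -0.0365, 0.0995]
eef_rot: [-3.139, 0.0, 0.118]
force: [-1.7, 11.4, -7.2]
grip_width: 0.0282
```

```bash
python3 -m inch '[0,0.06,0,0,0,0,0, 0,0,0,0,0,0,0]'
python3 - <<'E'
from h import *
im,_=cam('scene'); cv2.imwrite('pics/low.png',cv2.resize(im[170:260,190:310,::-1],(800,600),interpolation=cv2.INTER_CUBIC))
E
```

```text
time_s: 19.35
ee_pos: [0.5374, -0.0367, 0.0993]
eef_rot: [-3.139, 0.0, 0.118]
force: [-1.4, 14.4, -8.3]
grip_width: 0.028
```

View pics/low.png

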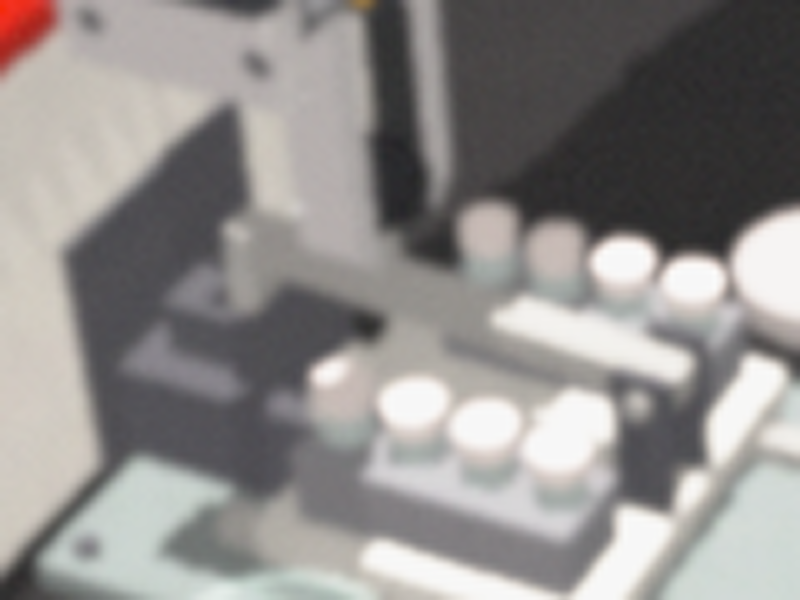

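```bash
python3 -m inch '[0,0.06,0.13,0,0,0,0, 0,0.05,0.13,0,0,0,0, 0,0,0,0,0,0,0]'
```

```text
time_s: 19.77
ee_pos: [0.5377, -0.0387, 0.0971]
eef_rot: [-3.14, 0.0, 0.118]
force: [-2.8, 7.6, -5.3]
grip_width: 0.0282
```

```bash
python3 -m inch '[0,0.05,0,0,0,0,0, 0,0.06,0,0,0,0,0, 0,0,0,0,0,0,0]' 60
```

```text
time_s: 20.15
ee_pos: [0.5377, -0.0389, 0.0968]
eef_rot: [-3.139, 0.0, 0.118]
force: [-1.3, 13.5, -7.2]
grip_width: 0.0277
```

```bash
python3 -m inch '[0,0.06,0.13,0,0,0,0, 0,0.06,0.13,0,0,0,0, 0,0,0,0,0,0,0]'
```

```text
time_s: 20.52
ee_pos: [0.5379, -0.0407, 0.0945]
eef_rot: [-3.14, 0.0, 0.118]
force: [-3.0, 10.2, -4.9]
grip_width: 0.0275
```

Run:
```python
from h import *
im,_=cam('scene'); cv2.imwrite('pics/low2.png',cv2.resize(im[170:260,190:310,::-1],(800,600),interpolation=cv2.INTER_CUBIC))
```

```text
(no output)
```

View pics/low2.png

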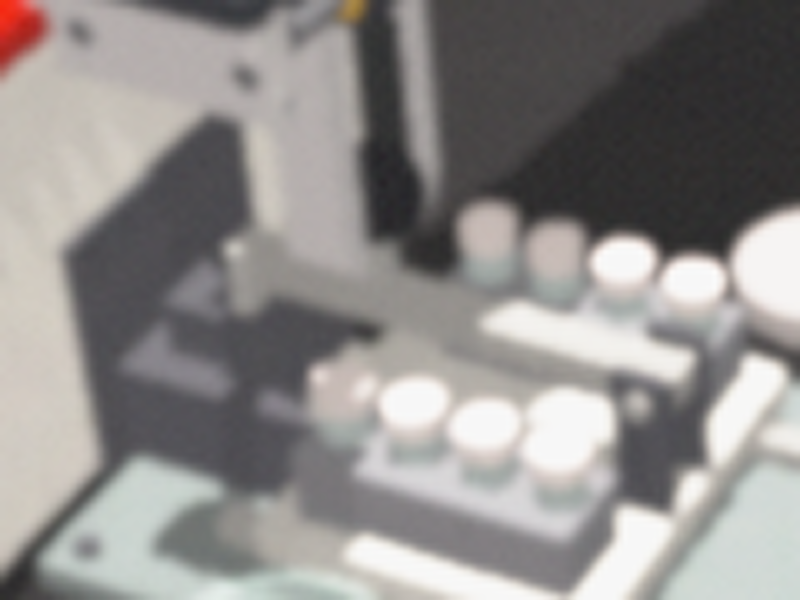

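Run:
```python
from h import *
p=ctrl.camera_params('scene'); f=240/np.tan(np.radians(p['vertical_fov'])/2);T=np.array(p['camera_from_world'])
ux=np.array([.1177,-.993,0]);uy=np.array([.993,.1177,0]);o=np.array([.5276,.025,0])
def proj(x,y,z):
    c=T@np.append(o+ux*x+uy*y+[0,0,z],1); u=np.array([c[0]/c[2]*f+p['cx'],c[1]/c[2]*f+p['cy']])
    return ((u-[190,170])*800/120).round(0)
for q in(.110,.114,.117):
  for t in(0,.05,.1,.15):
    g=lambda a,h,y:proj(q-.14+a*np.cos(t)-h*np.sin(t),y,.075+a*np.sin(t)+h*np.cos(t))
    print(q,t,'end top near',g(.14,.006,.007),'tooth bottom near',g(.14,-.024,.007),'top back',g(.02,.006,.007))
  print('shuttle? hinge',proj(q-.14,.02,.075))
print('keeper top front corners (set .011)',[proj(x,y,.066) for x,y in((.075,.02),(.075,-.02))], 'bed corner',proj(.14,.085,.012))
```

```text
0.11 0 end top near [240. 251.] tooth bottom near [252. 330.] top back [600. 356.]
0.11 0.05 end top near [239. 232.] tooth bottom near [246. 311.] top back [601. 353.]
0.11 0.1 end top near [239. 214.] tooth bottom near [242. 292.] top back [602. 351.]
0.11 0.15 end top near [239. 195.] tooth bottom near [238. 273.] top back [604. 349.]
shuttle? hinge [643. 417.]
0.114 0 end top near [229. 247.] tooth bottom near [241. 327.] top back [588. 352.]
0.114 0.05 end top near [227. 229.] tooth bottom near [235. 308.] top back [589. 350.]
0.114 0.1 end top near [227. 210.] tooth bottom near [230. 288.] top back [590. 347.]
0.114 0.15 end top near [228. 192.] tooth bottom near [227. 269.] top back [591. 345.]
shuttle? hinge [631. 413.]
0.117 0 end top near [220. 245.] tooth bottom near [232. 324.] top back [579. 350.]
0.117 0.05 end top near [219. 226.] tooth bottom near [227. 305.] top back [580. 347.]
0.117 0.1 end top near [218. 208.] tooth bottom near [222. 286.] top back [581. 345.]
0.117 0.15 end top near [219. 190.] tooth bottom near [218. 267.] top back [582. 343.]
shuttle? hinge [621. 411.]
keeper top front corners (set .011) [array([324., 346.]), array([394., 271.])] bed corner [ 38. 556.]
```

The bar end is at (235,243) in the crop, which fits an angle of about 0.02–0.03 with the tooth inside the notch. I'll lower the last bit while keeping it pressed.

```bash
python3 -m inch '[0,0.06,0.1,0,0,0,0, 0,0.04,0.08,0,0,0,0, 0,0,0,0,0,0,0]'
```

```text
time_s: 20.95
ee_pos: [0.5381, -0.041, 0.0938]
eef_rot: [-3.139, -0.001, 0.118]
force: [-9.1, 16.1, 8.4]
grip_width: 0.0279
```

```bash
python3 -m inch '[0,0.03,0.08,0,0,0,0, 0,0,0,0,0,0,0]'
```

```text
time_s: 21.2
ee_pos: [0.5382, -0.0411, 0.0936]
eef_rot: [-3.139, -0.001, 0.118]
force: [-12.9, 17.6, 16.2]
grip_width: 0.0281
```

The bar has bottomed at the original grip height, with Fz reversed. I'll unload, open gently and withdraw upward.

```bash
python3 -m inch '[-0.1,-0.1,-0.15,0,0,0,0, -0.05,0,0,0,0,0,0, 0,0,0,0,0,0,0]' 10
python3 -m inch '[0,0,0,0,0,0,0.4, 0,0,0,0,0,0,0.7, 0,0,0,0,0,0,1, 0,0,0,0,0,0,1, 0,0,0,0,0,0,1, 0,0,0,0,0,0,1]'
```

```text
time_s: 21.58
ee_pos: [0.5379, -0.0418, 0.0942]
eef_rot: [3.141, -0.004, 0.118]
force: [5.9, 7.3, -4.3]
grip_width: 0.0288
time_s: 22.32
ee_pos: [0.5366, -0.0422, 0.0933]
eef_rot: [3.142, 0.0, 0.118]
force: [0.6, -0.1, -0.4]
grip_width: 0.084
```

```bash
python3 -m inch '[0,0,-1,0,0,0,1, 0,0,-2,0,0,0,1, 0,0,-4,0,0,0,1, 0,0,-5,0,0,0,1, 0,0,-5,0,0,0,1, 0,0,-4,0,0,0,1, 0,-5,0,0,0,0,1, 0,-5,0,0,0,0,1, 0,0,0,0,0,0,1, 0,0,0,0,0,0,1]'
python3 - <<'E'
from h import *
im,_=cam('scene'); cv2.imwrite('pics/fin.png',cv2.resize(im[170:260,190:310,::-1],(800,600),interpolation=cv2.INTER_CUBIC))
E
```

```text
time_s: 23.58
ee_pos: [0.5248, 0.0568, 0.3038]
eef_rot: [3.141, -0.0, 0.118]
force: [0.8, -0.3, 0.9]
grip_width: 0.094
```

View pics/fin.png

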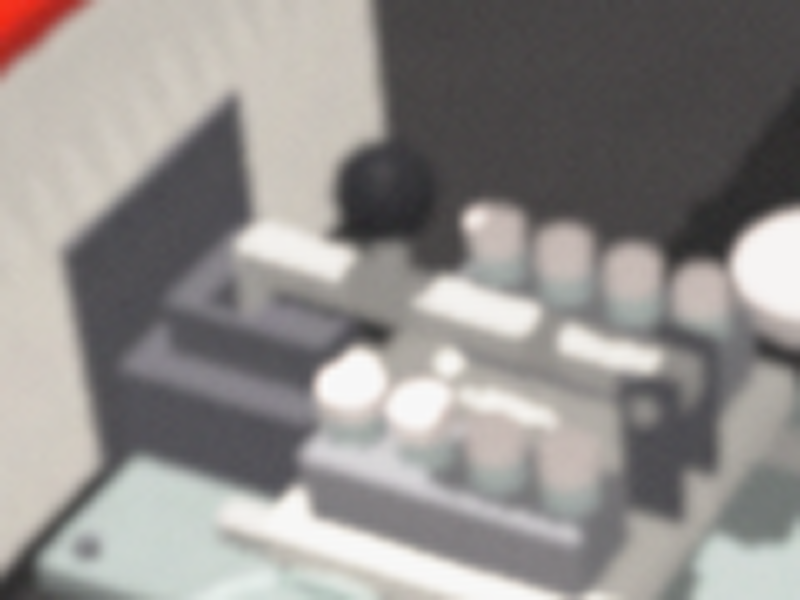

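The tooth sits inside the walled notch at about (250,290), and the bar end at (238,247) matches an angle of about 0. The shuttle stays home with the gripper away.

```bash
python3 -c "
from station import ctrl
print(ctrl.hand_in())"
```

```text
the job is handed in; nothing more can be done
None
```

The shuttle looks docked and latched, and I handed the job in at about 24 s of the 45 s allowed. The hand-in reports no verdict.

**What I did:**
- **Lift:** I gripped the ball knob and lifted the bar to about 0.24 rad with the shuttle at about 8 mm of travel.
- **Push:** I then pushed it slowly home. I felt the seal at about 0.103 m and the firm stop at about 0.114 m, so this head is set about 11–12 mm further in than nominal.
- **Latch:** I lowered the bar along its arc, pressing at 7–15 N, until it bottomed. The measured push peaked at about 18 N against the 25 N limit. I then unloaded, let go and withdrew.

**Last checks:**
- **Final picture:** with the gripper clear, the tooth is inside the walled notch. The bar end is within a few pixels of where it should be for an angle of 0 and travel of 0.110–0.114 m.
- **Robot:** the wrist force after withdrawing was about 1 N, so it was touching nothing.

**What disagreed or was not checked:**
- The knob was about 3 mm to one side of my estimate. The side force reached 20 N on gripping until I re-centred.
- The tool slipped about 2 mm forward on the knob while lowering, so I re-pressed with a firmer grip.
- I did not measure the bystanders again at the end. The petri dish, jar, beaker and bottle looked undisturbed in the pictures up to the push. The final crop was too tight to show them all.

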